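# Press a tin's lid in a ratchet bench clamp and keep the pressure on

### The job

Take the small square tin out of the grinder's catch tray and lay it lengthwise on the bed of the bench clamp, centred between the fixed jaw and the sprung pad, then pump the clamp's ratchet trigger until the pad meets the tin, pins it against the fixed jaw and the pad's spring is about half closed; never close the spring all the way, which would crush the tin. Finish still holding the trigger pulled so that the pressure stays on the tin. Move the jaw only with the trigger, never by touching the jaw or pad, and leave the round tin, the glass shot cup and the tamper where they stand.

Things in the scene. Friction and masses are not known exactly. Their poses are not given: they have to be found in the camera images.
- clamp: One-hand ratchet bar clamp fixed flat to the counter, 390 mm long, 64 mm wide. Its x axis runs along the bar from trigger to fixed jaw (towards the robot's left, within 0.25 rad), z up. Origin: underside, on the centre line. The base plate is 10 mm thick; its top between pad and fixed jaw is the bed for the tin. The jaw's toothed rod runs through the head and sticks out behind, 30 mm up.
- fixed_jaw (a point): Centre of the fixed jaw's flat face, at clamp x = +150 mm, y = 0, 29 mm above the counter. Steel block 22 mm thick, 56 mm wide, top 60 mm above the counter.
- grip_post (a point): Top centre of the clamp's black fixed grip post, at clamp x = -68 mm, 105 mm above the counter; 16 mm thick along x, 44 mm wide. It stands on the head: two cheeks from x = -175 to -60 mm, 44 mm wide in all, top 62 mm above the counter
- trigger: Black trigger blade of the clamp behind the grip post, upright, 12 mm thick along the clamp's x, 24 mm wide along its y, top 116 mm above the counter, free of the head above 62 mm. Origin at the clamp's origin at rest: use trigger_grip. Pinch it from above across its 24 mm and pull it along the clamp's +x towards the post, or squeeze it together with the post (70 mm over both at rest).
- trigger_grip (a point): Middle of the trigger blade, 95 mm above the counter, 21 mm below its top; moves with the trigger. At rest at clamp x = -124 mm, y = 0.
- trigger_pull (a joint): Trigger travel, m: 0 = rest, 0.025 = stop, along the clamp's +x (towards the post). A spring of 2.4 to 4.4 N brings it back. Pulling pushes rod, jaw and pad forward through a pawl and 6 mm ratchet teeth (up to 6 mm of a stroke is idle, so a full stroke gives 18 to 25 mm); letting it back to 0 leaves the jaw where it is.
- jaw_travel (a joint): Jaw travel towards the fixed jaw, m, 0 to 0.076; starts at 0 to 0.02. With the spring free the opening between pad and fixed jaw is 115 mm minus this, so the pad pins the tin at about 0.055. It slides with 3 N of friction and has no lock: letting the trigger go while pressing lets the spring push the jaw back until only about 3 N remain.
- pad_squeeze (a joint): How far the pad's spring is closed, m: 0 = free, 0.010 = half closed, 0.020 = fully closed. 1 N per mm: it shows the force on the tin.
- pad: Rubber-faced pad, 8 mm thick, 46 mm wide, from 12 to 52 mm above the counter, on a coil spring and two guide pins, 20 mm in front of the jaw when free. Origin at the clamp's origin when the jaw is fully back: use pad_face.
- pad_face (a point): Centre of the pad's front face, 29 mm above the counter; at clamp x = 35 mm + jaw_travel - pad_squeeze, y = 0.
- jaw: Moving jaw of the clamp: dark steel plate 12 x 46 mm, top 54 mm above the counter, on the end of the rod, carrying pad and spring. Body origin at the clamp's origin when fully back.
- square_tin: Square-section tin of bare metal lying on its side, 60 mm long (its x axis) and 38 x 38 mm across, 120 g give or take a third, with a press-on lid at its +x end (either end may face the pad). Origin: centre of its underside, z up. It may slide along the bed when the pad pushes it.
- round_tin: Round upright tin, 44 mm diameter, 40 mm high, of the same metal, in the other half of the tray: leave it. Origin: centre of its underside.
- tray: Steel catch tray pulled out of the grinder, fixed, 170 mm (x) by 240 mm (y), walls 4 mm thick and 16 mm high, floor 4 mm above the counter. Origin: centre of its underside. One tin lies about 55 mm either side of its middle along y, the square tin lengthwise along y within 0.4 rad.
- shot_cup: Glass espresso shot cup, 60 mm wide, 62 mm high, on the robot's side of the clamp. Origin: underside.
- tamper: Steel tamper, 58 mm base, 88 mm high, standing beyond the clamp. Origin: underside.
Not all that is in view belongs to the job. What is shaped like the square_tin but purple or turquoise is not meant.

How it is judged:
On the way, in this order (a step that is already met when the one before it is completed fails the run):
1. the square tin lies lengthwise on the clamp's bed between pad and fixed jaw, let go of, the pad not yet pressing it (y of square_tin in the frame of clamp between -0.013 and 0.013 m and z of square_tin in the frame of clamp between 0.006 and 0.015 m and angle between the x axis of square_tin and the x axis of clamp, either way round below 0.2 rad and angle between the z axis of square_tin and the z axis of clamp, either way round below 0.1 rad and x of square_tin in the frame of clamp between 0.06 and 0.124 m and contact force between the fingers and square_tin below 0.3 N and value of joint pad_squeeze below 0.002 m), for 0.2 s.
2. the trigger has brought the pad against the tin (value of joint pad_squeeze above 0.003 m and contact force between pad and square_tin above 2 N and contact force between the fingers and trigger above 1 N), for 0.1 s.
At the end, for the whole second after the job is handed in: The square tin lies flat on the bed, lengthwise (within 0.2 rad) and within 13 mm of the centre line, pinned against the fixed jaw by the pad with 5 to 16 N (spring 5 to 15.5 mm closed); the gripper is off the tin and still holds the trigger pulled (more than 2 mm, more than 2 N on the fingers) (y of square_tin in the frame of clamp between -0.013 and 0.013 m and z of square_tin in the frame of clamp between 0.006 and 0.015 m and angle between the x axis of square_tin and the x axis of clamp, either way round below 0.2 rad and angle between the z axis of square_tin and the z axis of clamp, either way round below 0.1 rad and x of square_tin in the frame of clamp between 0.112 and 0.128 m and contact force between the fingers and square_tin below 0.3 N and linear speed of square_tin below 0.02 m/s and contact force between pad and square_tin between 5 and 16 N and value of joint pad_squeeze between 0.005 and 0.0155 m and contact force between the fingers and trigger above 2 N and value of joint trigger_pull above 0.002 m); the arm keeps its last pose, push and grip.
It fails at once if the pad's spring is closed all the way (tin crushed) (value of joint pad_squeeze above 0.0185 m).
It fails at once if the jaw or pad is pushed by the robot instead of the trigger (contact force between any of the arm, the fingers and jaw above 2 N).
It fails at once if a bystander is pushed more than 30 mm (distance of any of round_tin, shot_cup, tamper from where it was at the start of the episode above 0.03 m).
It fails at once if a bystander is tipped over (angle between any of round_tin, shot_cup, tamper's own z axis and vertical above 0.5 rad).
It also fails if it takes over 54 s, if anything falls off the work surface, if the arm or the gripper's body presses on something with over 40 N, if the wrist force passes 120 N, or if a joint passes its speed limit or range.

### The arm

A 6-joint arm with a two-finger parallel gripper is mounted at the origin on the work surface. World frame = base frame: x ahead of the robot, y to its left, z up, the work surface at z = 0. Lengths are in m, angles in rad, forces in N, time in s.
With the tool pointing down it reaches from about 0.4 to 0.825 m from the base axis. Payload 7 kg.
Tool frame: the origin (TCP) lies on the centre line of the jaws, within the pads' length; the fingertips stand 19 mm ahead of it and the grasp point (between the pads) is the TCP; z points along the fingers, y is the line along which they close (so a half turn about z gives the same grasp; the last joint's range is limited). The gripper opens to 88 mm and grips with 3 to 60 N. Pads are 19 mm wide; open, the fingers measure 130 mm over their backs; the gripper's body (78 mm by 193 mm) begins 47 mm behind the grasp point.
Start: joints at [1.408, 0.359, 0.012, 0, -1.224, -0.288], TCP at [0.294, 0.608, 0.246] pointing down, gripper open.
Joint ranges: [-3.07, 3.07], [-1.43, 2.12], [-1.02, 1.25], [-3.03, 1.67], [-3.05, -0], [-3.03, 3.03]. Speed limits (rad/s): [2.39, 2.39, 3.01, 3.14, 3.14, 3.14].

### API

Orientations are given as [roll, pitch, yaw] about the fixed x, y, z axes, in that order (R = Rz(yaw) Ry(pitch) Rx(roll)).
In Python, from station import arm, imaging, models gives the robot as it stands.
- The arm moves only by the tool play_rows, never from a script. Its arguments are lists of equal length, an entry for each row: "travel": the shift along the tool's x, y, z in units of 25 mm (1.0 is 25 mm), a list of three; "twist": the turn about the tool's z in units of 0.15 rad (1.0 is 0.15 rad). A call has 1 to 8 rows; each row shifts and turns the commanded pose from where the row before left it, along the tool's axes as they then stand; what a row does not reach is not made up. A row lasts 1/8 s, in which the tool goes at most 62.5 mm and 10.7 degrees, less where a joint would pass 70% of its speed; a pose out of reach is approached as far as the arm can. A call with a number of a shift or a turn outside -1 to 1 is refused whole. A call with a gripper value outside its range is refused whole. "fingers" is the opening, from 0 (shut) to 1 (fully open), set as the call begins (left out, the last holds). The fingers move at their own pace and stop on an object; "newtons" is the grip in N (left out, the last holds). Time passes only in rows, so rows that do not move let the fingers close. It gives the time, the measured TCP pose, the force, the opening and the grip force at its end, in the units of the state.
- arm.get_state(): the state, without advancing time (a new reading comes with each control period).
- imaging.grab_frame(name): name is "side" or "top" or "wrist"; returns a dict with "pixels" (480x640x3 uint8, red, green, blue), "fx", "fy", "cx", "cy" (pixels), "R" (3x3) and "t" (3): a world point X has camera coordinates R X + t; the wrist camera has in their place "T_tool_cam" (4x4, takes a point from camera to tool coordinates, whose origin is the TCP and whose axes are the flange's). Camera axes: x right, y down, z forward; pixel columns grow to the right and rows downward; lengths in m; the calibration is good to about 2 mm. A picture is of the moment at which its call begins: read the wrist's pose just before it. There is no depth.
- arm.job_done(): hands the job in; it is judged then, once.
Trained networks look in the newest picture that a camera, given by its name, has taken for a name from the list of things; names that differ only in an ending like _2 or _b are one class to them, and where a whole thing is asked for, a point or a joint stands for the part that bears it (a point fixed in the world has none). Each returns a list of dicts, best first, with "confidence" (0 to 1); they miss things now and then, are a little off and sometimes report something else, mostly with a low value. They report only what shows in the picture. A call takes as long as a camera call. They do not tell look-alikes from the thing itself.
- models.boxes_of(name, camera): "extent" ([centre column, centre row, width, height] in pixels, round what is visible of it).
- models.silhouettes(name, camera): "pixels" (480x640 bool, what is visible of it) and "extent" ([centre column, centre row, width, height] in pixels, round what is visible of it).
The state is a dict: "t": time; "q": joint angles; "qd": joint speeds; "joint_efforts": joint torques, N m; "eef_pos": TCP position; "ee_rot": TCP orientation; "force": force on the tool from outside, world axes, zero at the start; "moment": the same for the moment, N m; "width": finger opening in m; "gripper_force": force on a finger pad.
Only numpy, scipy, OpenCV 4.12 (cv2) and the standard library are available. Lean on these libraries where they do the work, as an engineer would, in place of code of your own. Each camera call takes 0.05 s, during which the arm holds its last target. There are 200 camera calls.

## Working session

There is one attempt and no reset: what is moved stays moved. The work goes in short steps, Python scripts to look and compute and a tool call to move; the robot and the scene stay as the last step left them, time stands still between calls to the robot, and variables do not carry over. Pictures are saved under pics/ and viewed, at most 10 in all, crops included, and the job is handed in when it is done.

Besides the shell and the picture viewer there is one more tool, called after "Emit:" as a command line: name --pt "numbers of a row" for each row, then --argument value for the rest. play_rows: Moves the arm, as the interface text tells. Shifts and turns lie within -1 to 1; 1 stands for 25 mm of shift or 0.15 rad of turn. Its arguments: {"type":"object","properties":{"travel":{"type":"array","items":{"type":"array","items":{"type":"number"}}},"twist":{"type":"array","items":{"type":"number"}},"fingers":{"type":"number"},"newtons":{"type":"number"}},"required":["travel","twist"]}

```bash
mkdir -p pics; ls; cat > h.py <<'E'
import numpy as np, cv2
from station import arm, imaging, models
from scipy.spatial.transform import Rotation as Ro
def save(f,n): cv2.imwrite('pics/'+n+'.png',cv2.cvtColor(f['pixels'],cv2.COLOR_RGB2BGR))
def cam(name):
    s=arm.get_state(); f=imaging.grab_frame(name)
    if name=='wrist':
        T=np.array(f['T_tool_cam']); r=np.array(s['ee_rot'])
        Rt=Ro.from_euler('xyz',r).as_matrix() if r.size==3 else (r.reshape(3,3) if r.size==9 else Ro.from_quat(r).as_matrix())
        Rc=Rt@T[:3,:3]; c=Rt@T[:3,3]+np.array(s['eef_pos'])
        f['R']=Rc.T; f['t']=-Rc.T@c
    f['R']=np.array(f['R']); f['t']=np.array(f['t']); return f
def ray(f,u,v):
    d=f['R'].T@np.array([(u-f['cx'])/f['fx'],(v-f['cy'])/f['fy'],1]); return -f['R'].T@f['t'],d
def atz(f,u,v,z):
    c,d=ray(f,u,v); return c+d*(z-c[2])/d[2]
def proj(f,X):
    p=f['R']@np.array(X)+f['t']; return np.array([f['fx']*p[0]/p[2]+f['cx'],f['fy']*p[1]/p[2]+f['cy']])
def tri(obs):
    A=np.zeros((3,3));b=np.zeros(3)
    for f,u,v in obs:
        c,d=ray(f,u,v); d/=np.linalg.norm(d); P=np.eye(3)-np.outer(d,d); A+=P;b+=P@c
    return np.linalg.solve(A,b)
E
python3 - <<'E'
from h import *
print(arm.get_state())
for n in ['top','side']:
    f=cam(n); save(f,n+'0'); print(n,-f['R'].T@f['t'],f['R'][2],f['fx'])
    for o in ['square_tin','round_tin','tray','clamp','trigger','pad','jaw','grip_post','fixed_jaw','shot_cup','tamper']:
        print(o,[(np.round(b['extent']).astype(int).tolist(),round(b['confidence'],2)) for b in models.boxes_of(o,n)][:4])
E
```

```text
pics
{'t': 0.0, 'q': array([ 1.40807886e+00,  3.59381489e-01,  1.10502114e-02, -3.48016031e-04,
       -1.22411980e+00, -2.88130923e-01]), 'qd': array([ 0.00070712,  0.00093207, -0.00079277,  0.00079166,  0.00170151,
        0.00163229]), 'joint_efforts': array([ 8.55449780e-04, -5.82713163e+01,  2.93062466e+01,  6.99744925e+00,
        7.11334185e-03, -1.50826386e-04]), 'eef_pos': array([0.2939195 , 0.60712549, 0.24462279]), 'ee_rot': array([ 3.13991314e+00, -1.56589841e-04, -4.50966780e-01]), 'force': array([ 0.67027998, -0.38491611,  0.33677434]), 'moment': array([ 0.04069192,  0.01012047, -0.03338628]), 'gripper_force': 0.0, 'width': 0.08746631375012236}
top [ 0.34500412 -0.07374022  1.21788481] [ 0.1699289   0.00738991 -0.98542862] 518.8173757942102
square_tin [([438, 276, 34, 25], 0.89), ([465, 204, 22, 33], 0.81), ([467, 340, 31, 31], 0.75), ([502, 244, 37, 25], 0.58)]
round_tin [([390, 270, 21, 19], 0.79), ([250, 244, 104, 20], 0.5)]
tray [([411, 274, 110, 77], 0.9), ([227, 314, 28, 27], 0.67), ([252, 242, 108, 18], 0.35)]
clamp [([234, 242, 173, 36], 0.62)]
trigger [([275, 2
[... 243 characters left out ...]
282, 186, 25, 31], 0.78), ([228, 314, 28, 30], 0.69), ([275, 234, 15, 17], 0.2)]
side [-0.16583348 -0.89866223  0.85886731] [ 0.53775701  0.61449621 -0.57724501] 520.7290490458798
square_tin [([346, 372, 22, 38], 0.97), ([376, 320, 22, 34], 0.87), ([448, 304, 30, 25], 0.77), ([453, 345, 29, 37], 0.58)]
round_tin [([346, 292, 19, 28], 0.69), ([281, 219, 105, 74], 0.42)]
tray [([359, 316, 128, 96], 0.68)]
clamp [([280, 218, 102, 73], 0.79), ([287, 221, 63, 46], 0.26)]
trigger [([302, 214, 15, 20], 0.54)]
pad []
jaw [([287, 221, 65, 44], 0.83)]
grip_post [([282, 218, 99, 78], 0.94)]
fixed_jaw [([280, 221, 104, 75], 0.82)]
shot_cup [([226, 238, 19, 27], 0.81)]
tamper [([339, 212, 20, 34], 0.71)]
```

```bash
python3 - <<'E'
import cv2,numpy as np
a=cv2.imread('pics/top0.png')[150:370,130:550]; b=cv2.imread('pics/side0.png')[170:400,200:500]
a=cv2.resize(a,None,fx=1.9,fy=1.9,interpolation=3); cv2.imwrite('pics/c1.png',a)
b=cv2.resize(b,None,fx=2.6,fy=2.6,interpolation=3); cv2.imwrite('pics/c2.png',b)
E
```

```text
(no output)
```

View pics/c1.png

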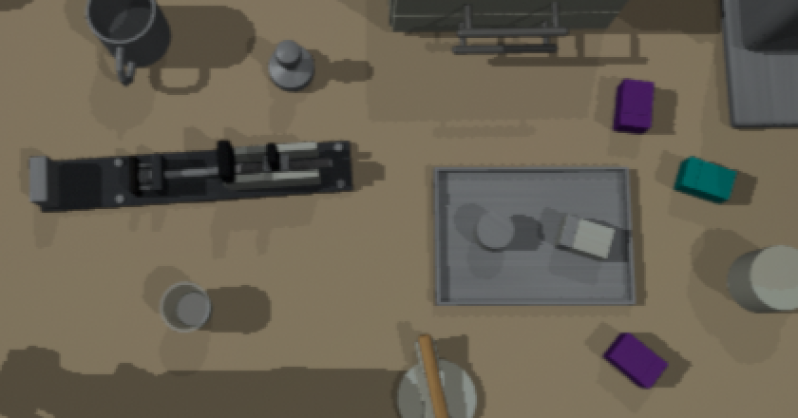

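View pics/c2.png

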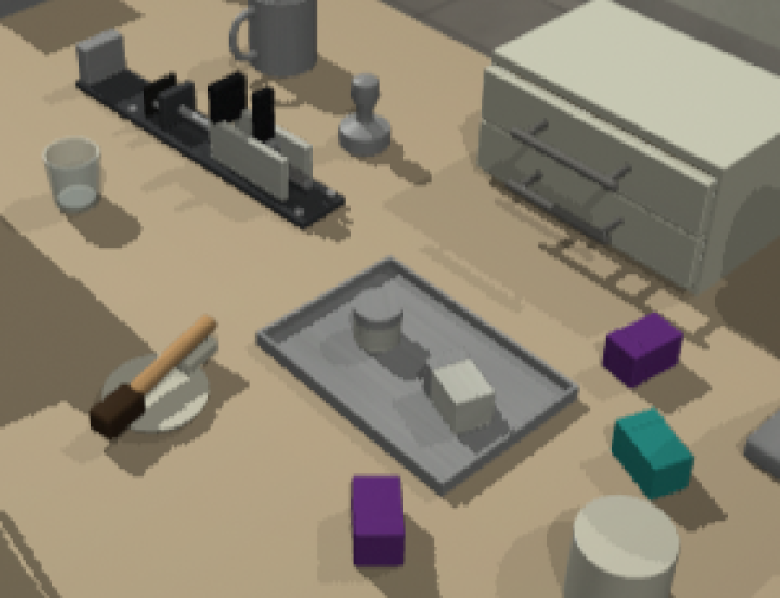

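Candidates in the top view for the square tin: bare-metal box in the tray (438,276); purple (465,204); purple (467,340); turquoise (502,244). The bare-metal one in the tray matches. The clamp's trigger is the small black blade at about (273,232), with the post at about (249,235).

```bash
python3 - <<'E'
from h import *
fs={n:cam(n) for n in ['top','side']}
t,s=fs['top'],fs['side']
m=models.silhouettes('square_tin','top')
for d in m[:4]: print(np.round(d['extent']),d['confidence'])
d=min(m,key=lambda d:abs(d['extent'][0]-438)+abs(d['extent'][1]-276))
ys,xs=np.nonzero(d['pixels']); r=cv2.minAreaRect(np.c_[xs,ys].astype(np.float32)); print(r)
print('tin',atz(t,*r[0],.03), 'round',atz(t,390,270,.03))
print('tri tin',tri([(t,438,276),(s,376,320)]))
c=lambda u,v:(130+u/1.9,150+v/1.9); k=lambda u,v:(200+u/2.6,170+v/2.6)
# clamp base corners right end/left, jaw, trigger top, post top
for n,p,z in [('jawTopC',(39,165),.06),('postTop',(226,152),.105),('trigTop',(273,150),.116),('plateRfar',(349,141),.01),('plateRnear',(352,190),.01),('plateLnear',(43,211),.01),('cup',(186,305),.03),('tamper',(291,65),.04)]:
    print(n,np.round(atz(t,*c(*p),z),3))
print('trig tri',tri([(t,*c(273,150)),(s,*k(263,92))]),'jaw',tri([(t,*c(34,158)),(s,*k(98,38))]))
E
```

```text
[465. 205.  22.  32.] 0.79
[499. 245.  38.  24.] 0.78
[231. 244. 169.  39.] 0.64
[468. 340.  28.  32.] 0.63
((437.1767272949219, 274.6990661621094), (29.85319709777832, 19.525909423828125), 16.389541625976562)
tin [ 0.48169291 -0.34884184  0.03      ] round [ 0.49426522 -0.24107265  0.03      ]
tri tin [ 0.4801269  -0.35242576  0.02509577]
jawTopC [0.575 0.305 0.06 ]
postTop [0.578 0.075 0.105]
trigTop [0.577 0.02  0.116]
plateRfar [ 0.609 -0.067  0.01 ]
plateRnear [ 0.547 -0.07   0.01 ]
plateLnear [0.527 0.314 0.01 ]
cup [0.407 0.132 0.03 ]
tamper [0.7   0.003 0.04 ]
trig tri [0.57777219 0.02010451 0.11149024] jaw [0.57965426 0.32038793 0.04635363]
```

```bash
cat >> h.py <<'E'
def plan(target,yaw=None):
    s=arm.get_state(); R=Ro.from_euler('xyz',s['ee_rot']).as_matrix()
    d=R.T@(np.array(target)-s['eef_pos'])/.025
    print('t',round(s['t'],2),'pos',np.round(s['eef_pos'],4),'rot',np.round(s['ee_rot'],4),'total units',np.round(d,2), 'rows',int(np.ceil(abs(d).max())))
    if yaw is not None: print('twist total',round((s['ee_rot'][2]-yaw)/.15,2))
E
python3 - <<'E'
from h import *
f=imaging.grab_frame('wrist'); print(np.round(f['T_tool_cam'],3),f['fx'])
E
```

```text
[[ 0.001 -0.969 -0.246  0.067]
 [ 1.     0.001  0.001  0.001]
 [-0.    -0.246  0.969 -0.14 ]
 [ 0.     0.     0.     1.   ]] 369.0479913722618
```

Emit:
play_rows --pt "0 0 -0.4" --pt "0 0 -0.4" --pt "0 0 -0.4" --pt "0 0 -0.4" --pt "0 0 -0.4" --pt "0 0 0" --pt "0 0 0" --twist '[1, 1, 1, 1, 1, 1, 1]'

```text
t: 2.28
eef_pos: [0.2941, 0.6076, 0.2957]
ee_rot: [-3.142, 0.0, -1.506]
force: [-0.4, -0.6, -0.0]
width: 0.0875
gripper_force: 0.0
```

```bash
python3 - <<'E'
from h import *
plan([.5,.1,.3],-1.52)
E
```

```text
t 2.27 pos [0.2941 0.6076 0.2957] rot [-3.1416e+00  3.0000e-04 -1.5057e+00] total units [20.8  -6.9  -0.18] rows 21
twist total 0.1
```

Emit:
play_rows --pt "1 -0.33 0" --pt "1 -0.33 0" --pt "1 -0.33 0" --pt "1 -0.33 0" --pt "1 -0.33 0" --pt "1 -0.33 0" --pt "1 -0.33 0" --pt "1 -0.33 0" --twist '[0, 0, 0, 0, 0, 0, 0, 0]'

```text
t: 3.28
eef_pos: [0.3746, 0.411, 0.2956]
ee_rot: [-3.141, 0.0, -1.501]
force: [0.6, 0.1, -0.3]
width: 0.0874
gripper_force: 0.0
```

Emit:
play_rows --pt "1 -0.33 0" --pt "1 -0.33 0" --pt "1 -0.33 0" --pt "1 -0.33 0" --pt "1 -0.33 0" --pt "1 -0.33 0" --pt "1 -0.33 0" --pt "1 -0.33 0" --twist '[0, 0, 0, 0, 0, 0, 0, 0]'

```text
t: 4.28
eef_pos: [0.4541, 0.2161, 0.2956]
ee_rot: [-3.141, 0.0, -1.501]
force: [0.1, 0.1, 0.1]
width: 0.0878
gripper_force: 0.0
```

Emit:
play_rows --pt "1 -0.33 0" --pt "1 -0.33 0" --pt "1 -0.33 0" --pt "1 -0.33 0" --pt "0.5 0 0" --pt "0 0 0" --twist '[0, 0, 0, 0, 0, 0]'

```text
t: 5.03
eef_pos: [0.4944, 0.1068, 0.2956]
ee_rot: [3.142, 0.0, -1.502]
force: [-0.6, -0.2, -0.1]
width: 0.0879
gripper_force: 0.0
```

```bash
python3 - <<'E'
from h import *
import pickle
f=cam('wrist'); save(f,'w1'); pickle.dump(f,open('w1.pkl','wb'))
plan([.48,-.3,.3])
g=cv2.imread('pics/w1.png'); cv2.imwrite('pics/w1r.png',cv2.rotate(g,cv2.ROTATE_180) if 0 else g)
E
```

```text
t 5.08 pos [0.4944 0.1074 0.2956] rot [-3.1415e+00  2.0000e-04 -1.5017e+00] total units [16.22  1.7  -0.18] rows 17
```

View pics/w1.png

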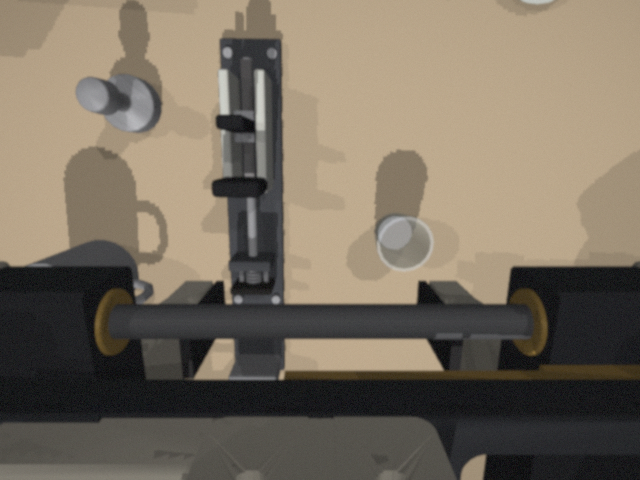

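The wrist view shows the clamp: plate end at row 39, trigger top about (236,122), post top about (239,187), screws at (228,53), (271,53), (238,299) and (276,299). The cup is at (404,243) and the tamper at (110,100). I'll zoom in to measure the clamp pose.

```bash
python3 - <<'E'
import cv2,numpy as np
w=cv2.imread('pics/w1.png')[30:230,200:300]; t=cv2.imread('pics/top0.png')[215:275,140:325]
w=cv2.convertScaleAbs(cv2.resize(w,None,fx=3,fy=3,interpolation=2),alpha=1.8); t=cv2.convertScaleAbs(cv2.resize(t,None,fx=2.6,fy=2.6,interpolation=2),alpha=2.2)
o=np.zeros((600,790,3),np.uint8); o[:600,:300]=w; o[:t.shape[0],305:305+t.shape[1]]=t
w2=cv2.imread('pics/w1.png')[225:310,205:305]; w2=cv2.convertScaleAbs(cv2.resize(w2,None,fx=4.5,fy=4.5,interpolation=2),alpha=1.8)
o[180:180+w2.shape[0],310:310+w2.shape[1]]=w2
cv2.imwrite('pics/z1.png',o)
E
```

```text
(no output)
```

View pics/z1.png

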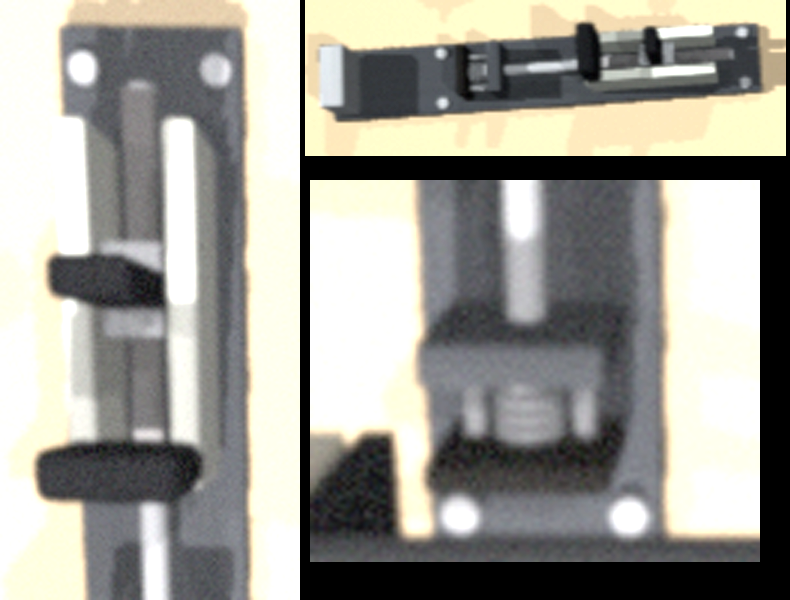

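```bash
python3 - <<'E'
from h import *
import pickle
from scipy.optimize import least_squares
w=pickle.load(open('w1.pkl','rb')); t=cam('top')
W=lambda u,v:(200+u/3,30+v/3); W2=lambda u,v:(205+(u-310)/4.5,225+(v-180)/4.5); T=lambda u,v:(140+(u-305)/2.6,215+v/2.6)
P=[(w,W(195,118),(-.175,.022,.062)),(w,W(61,118),(-.175,-.022,.062)),(w,W(50,275),(-.124,-.012,.116)),(w,W(37,472),(-.068,-.022,.105)),
(t,T(343,46),(.150,-.028,.06)),(t,T(343,105),(.15,.028,.06)),(t,T(321,47),(.172,-.028,.06)),(t,T(321,107),(.172,.028,.06))]
def X(p,q): c,s=np.cos(p[2]),np.sin(p[2]); return np.array([p[0]+c*q[0]-s*q[1],p[1]+s*q[0]+c*q[1],q[2]])
def r(p,PP): return np.concatenate([proj(f,X(p,q))-np.array(uv) for f,uv,q in PP])
for PP in (P,P[:4],P[4:]):
    s=least_squares(r,[.57,.144,1.6],args=(PP,)); print(np.round(s.x,4),np.round(s.fun.reshape(-1,2),1).tolist())
a=[atz(w,*W(82,69),.01),atz(w,*W(216,69),.01)]; b=[atz(w,*W2(460,516),.01),atz(w,*W2(628,516),.01)]
m=(a[0]+a[1])/2; n=(b[0]+b[1])/2; d=n-m; print('screws',m,n,'yaw',np.arctan2(d[1],d[0]))
p=least_squares(r,[.57,.144,1.6],args=(P,)).x
np.save('clamp.npy',p)
L=lambda x:(np.cos(p[2])*(x[0]-p[0])+np.sin(p[2])*(x[1]-p[1]),-np.sin(p[2])*(x[0]-p[0])+np.cos(p[2])*(x[1]-p[1]))
print('local screws',L(m),L(n),'pad front',L(atz(w,*W2(520,488),.052)),'jaw rear',L(atz(w,*W2(520,345),.054)))
for q in [(.1,0,.01),(-.124,0,.095),(.15,0,.029)]: print(q,np.round(X(p,q),4))
E
```

```text
[0.5672 0.1447 1.6266] [[1.2, -0.3], [-1.5, -1.0], [0.2, -0.2], [0.2, 1.3], [0.1, -0.9], [0.6, 0.6], [-1.0, -0.6], [-0.6, 0.5]]
[0.5677 0.1449 1.6231] [[1.3, -0.1], [-1.3, -1.0], [0.1, -0.1], [-0.1, 1.3]]
[0.5648 0.1441 1.6132] [[0.5, -0.7], [0.7, 0.8], [-0.6, -0.6], [-0.6, 0.5]]
screws [ 0.58054751 -0.05545455  0.01      ] [0.565392   0.22159013 0.01      ] yaw 1.6254460798814692
local screws (np.float64(-0.20063864928652275), np.float64(-0.002189200847560831)) (np.float64(0.07682005807675008), np.float64(-0.0025148631494788217)) pad front (np.float64(0.05200999780286018), np.float64(-0.000692481451078429)) jaw rear (np.float64(0.014674517698052428), np.float64(0.0008811521061623319))
(0.1, 0, 0.01) [0.5616 0.2446 0.01  ]
(-0.124, 0, 0.095) [0.5741 0.0209 0.095 ]
(0.15, 0, 0.029) [0.5588 0.2945 0.029 ]
```

Emit:
play_rows --pt "1 0.1 0" --pt "1 0.1 0" --pt "1 0.1 0" --pt "1 0.1 0" --pt "1 0.1 0" --pt "1 0.1 0" --pt "1 0.1 0" --pt "1 0.1 0" --twist '[0, 0, 0, 0, 0, 0, 0, 0]'

```text
t: 6.12
eef_pos: [0.4886, -0.0931, 0.2957]
ee_rot: [-3.141, 0.0, -1.499]
force: [0.9, 0.2, -0.3]
width: 0.0876
gripper_force: 0.0
```

Emit:
play_rows --pt "1 0.1 0" --pt "1 0.1 0" --pt "1 0.1 0" --pt "1 0.1 0" --pt "1 0.1 0" --pt "1 0.1 0" --pt "1 0.1 0" --pt "0 0 0" --twist '[0, 0, 0, 0, 0, 0, 0, 0]'

```text
t: 7.12
eef_pos: [0.4835, -0.2693, 0.2952]
ee_rot: [3.141, 0.0, -1.502]
force: [-0.1, 0.1, -1.0]
width: 0.0877
gripper_force: 0.0
```

```bash
python3 - <<'E'
from h import *
import pickle
f=cam('wrist'); save(f,'w2'); pickle.dump(f,open('w2.pkl','wb'))
d=models.silhouettes('square_tin','wrist'); print([(np.round(x['extent']),x['confidence']) for x in d])
print(np.round(f['cx']),proj(f,[.481,-.35,.03]))
E
```

```text
[(array([472.,  93.,  77.,  72.]), 0.84), (array([326., 138.,  52.,  66.]), 0.77), (array([264.,  10.,  40.,  16.]), 0.69), (array([171.,  54.,  73.,  62.]), 0.66)]
321.0 [328.45228509 139.06042297]
```

View pics/w2.png

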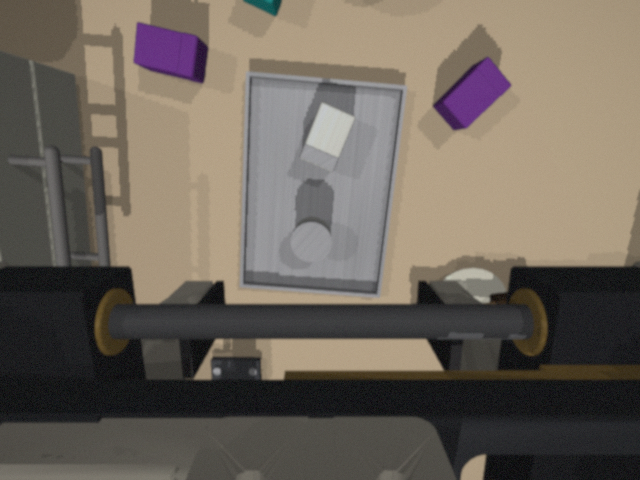

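The wrist view shows the bare-metal square tin in the tray at about (328,135), long axis tilted, with the lid end grey. The round tin is at (311,242). This confirms the choice. Next I'll fit its pose.

```bash
cat > fit.py <<'E'
from h import *
from scipy.optimize import minimize
def mask(f,p,z0):
    x,y,a=p; c,s=np.cos(a),np.sin(a)
    pts=np.array([proj(f,[x+c*i*.03-s*j*.019,y+s*i*.03+c*j*.019,z]) for i in(-1,1) for j in(-1,1) for z in(z0,z0+.038)])
    m=np.zeros((480*4,640*4),np.uint8); cv2.fillConvexPoly(m,cv2.convexHull((pts*4+1.5).round().astype(np.int32)),1); return m
def fit(obs,p0,z0):
    big=[(f,cv2.resize(m.astype(np.uint8),None,fx=4,fy=4,interpolation=0)) for f,m in obs]
    def cost(q):
        p=[q[0]/100,q[1]/100,q[2]/3]; return sum(1-(lambda k:(k&m).sum()/(k|m).sum())(mask(f,p,z0)) for f,m in big)
    r=minimize(cost,[p0[0]*100,p0[1]*100,p0[2]*3],method='Nelder-Mead',options=dict(initial_simplex=np.array([p0[0]*100,p0[1]*100,p0[2]*3])+np.array([[0,0,0],[1,0,0],[0,1,0],[0,0,.6]]),maxiter=80))
    return [r.x[0]/100,r.x[1]/100,r.x[2]/3],r.fun
E
python3 - <<'E'
from fit import *
w=cam('wrist'); mw=[d for d in models.silhouettes('square_tin','wrist')]; t=cam('top'); mt=models.silhouettes('square_tin','top');s=cam('side'); ms=models.silhouettes('square_tin','side')
def pick(ms,f):
    u=proj(f,[.481,-.35,.025]); k=[d for d in ms if np.hypot(d['extent'][0]-u[0],d['extent'][1]-u[1])<15]; return k[0]['pixels'] if k else None
obs=[(f,pick(m,f)) for f,m in((w,mw),(t,mt),(s,ms))]
print([o[1] is not None for o in obs])
obs=[o for o in obs if o[1] is not None]
for O in [obs]+[[o] for o in obs]: print(fit(O,[.481,-.35,1.3],.004))
p,_=fit(obs,[.481,-.35,1.3],.004)
plan([p[0],p[1],.13],p[2]-np.pi)
# height check by triangulating silhouette centres
print('tri',tri([(f,*np.array(np.nonzero(m))[::-1].mean(1)) for f,m in obs]))
E
```

```text
[True, True, True]
([np.float64(0.4833063315404105), np.float64(-0.35161860438046816), np.float64(1.2520827320872083)], np.float64(0.6957535669570849))
([np.float64(0.48322582522609303), np.float64(-0.3514922111062325), np.float64(1.2561375913092798)], np.float64(0.03175236878526566))
([np.float64(0.48320555174516094), np.float64(-0.34998352004267647), np.float64(1.2401177411979882)], np.float64(0.6014743661342568))
([np.float64(0.4843749130062844), np.float64(-0.3507101288142346), np.float64(1.2329773918904359)], np.float64(0.048900647751117576))
t 7.53 pos [ 0.4835 -0.2683  0.2957] rot [-3.1413 -0.     -1.4999] total units [3.32 0.25 6.63] rows 7
twist total 2.6
tri [ 0.48485891 -0.35133011  0.02247103]
```

Emit:
play_rows --pt "0.83 0.06 1" --pt "0.83 0.06 1" --pt "0.83 0.06 1" --pt "0.83 0.06 1" --pt "0 0 1" --pt "0 0 1" --pt "0 0 0.6" --pt "0 0 0" --twist '[0, 0, 0, 0, 0.87, 0.87, 0.86, 0]'

```text
t: 8.52
eef_pos: [0.4826, -0.3516, 0.1294]
ee_rot: [3.139, 0.0, -1.89]
force: [0.2, -0.1, -0.1]
width: 0.0876
gripper_force: 0.0
```

```bash
python3 - <<'E'
from h import *
plan([.4835,-.3513,.028],1.252-np.pi)
E
```

```text
t 8.53 pos [ 0.4826 -0.3516  0.1294] rot [ 3.1391e+00  1.0000e-04 -1.8898e+00] total units [-0.02 -0.04  4.06] rows 5
twist total -0.0
```

Emit:
play_rows --pt "0 0 0.9" --pt "0 0 0.9" --pt "0 0 0.9" --pt "0 0 0.8" --pt "0 0 0.5" --pt "0 0 0" --twist '[0, 0, 0, 0, 0, 0]'

```text
t: 9.28
eef_pos: [0.4831, -0.352, 0.0304]
ee_rot: [3.141, -0.0, -1.889]
force: [-0.2, 0.1, 0.3]
width: 0.0878
gripper_force: 0.0
```

Emit:
play_rows --pt "0 0 0" --pt "0 0 0" --pt "0 0 0" --pt "0 0 0" --pt "0 0 0" --pt "0 0 0" --twist '[0, 0, 0, 0, 0, 0]' --fingers 0.2 --newtons 20

```text
t: 10.02
eef_pos: [0.4831, -0.3521, 0.0306]
ee_rot: [3.141, -0.0, -1.891]
force: [-1.0, -0.0, 1.2]
width: 0.038
gripper_force: 20.0
```

Emit:
play_rows --pt "0 0 -0.5" --pt "0 0 -1" --pt "0 0 -1" --pt "0 0 -1" --pt "0 0 -1" --pt "0 0 0" --pt "0 0 0" --pt "0 0 0" --twist '[0, 0, 0, 0, 0, -0.8, -0.8, -0.88]'

```text
t: 11.02
eef_pos: [0.4832, -0.3521, 0.144]
ee_rot: [-3.141, -0.0, -1.515]
force: [-0.4, 0.2, -0.5]
width: 0.0381
gripper_force: 20.0
```

```bash
python3 - <<'E'
from h import *
a=1.6262; o=np.array([.568,.1447]); q=o+.101*np.array([np.cos(a),np.sin(a)])
print(q); plan([*q,.13],a-np.pi)
E
```

```text
[0.56240709 0.24554503]
t 11.03 pos [ 0.4832 -0.3521  0.144 ] rot [-3.1408e+00 -2.0000e-04 -1.5146e+00] total units [-23.69  -4.51   0.56] rows 24
twist total 0.01
```

Emit:
play_rows --pt "-1 -0.15 -0.8" --pt "-1 -0.15 -0.8" --pt "-1 -0.19 0" --pt "-1 -0.19 0" --pt "-1 -0.19 0" --pt "-1 -0.19 0" --pt "-1 -0.19 0" --pt "-1 -0.19 0" --twist '[0, 0, 0, 0, 0, 0, 0, 0]'

```text
t: 12.02
eef_pos: [0.5088, -0.1497, 0.1839]
ee_rot: [-3.141, 0.0, -1.519]
force: [0.0, 0.0, -0.8]
width: 0.0377
gripper_force: 20.0
```

Emit:
play_rows --pt "-1 -0.19 0" --pt "-1 -0.19 0" --pt "-1 -0.19 0" --pt "-1 -0.19 0" --pt "-1 -0.19 0" --pt "-1 -0.19 0" --pt "-1 -0.19 0" --pt "-1 -0.19 0" --twist '[0, 0, 0, 0, 0, 0, 0, 0]'

```text
t: 13.02
eef_pos: [0.5363, 0.0521, 0.1839]
ee_rot: [-3.141, 0.0, -1.519]
force: [0.2, 0.4, -0.7]
width: 0.0381
gripper_force: 20.0
```

Emit:
play_rows --pt "-1 -0.19 0" --pt "-1 -0.19 0" --pt "-1 -0.19 0" --pt "-1 -0.19 0" --pt "-1 -0.19 0" --pt "-1 -0.19 0" --pt "-1 -0.19 0" --pt "-0.5 -0.19 0" --twist '[0, 0, 0, 0, 0, 0, 0, 0]'

```text
t: 14.02
eef_pos: [0.5647, 0.2423, 0.1829]
ee_rot: [3.141, -0.0, -1.518]
force: [0.1, -0.5, -1.5]
width: 0.0381
gripper_force: 20.0
```

```bash
python3 - <<'E'
from h import *
plan([.5624,.2455,.0375],1.6262-np.pi)
f=cam('wrist'); save(f,'w3')
E
```

```text
t 14.03 pos [0.5647 0.2423 0.1829] rot [ 3.1414e+00 -1.0000e-04 -1.5178e+00] total units [-0.14  0.08  5.81] rows 6
twist total -0.02
```

View pics/w3.png

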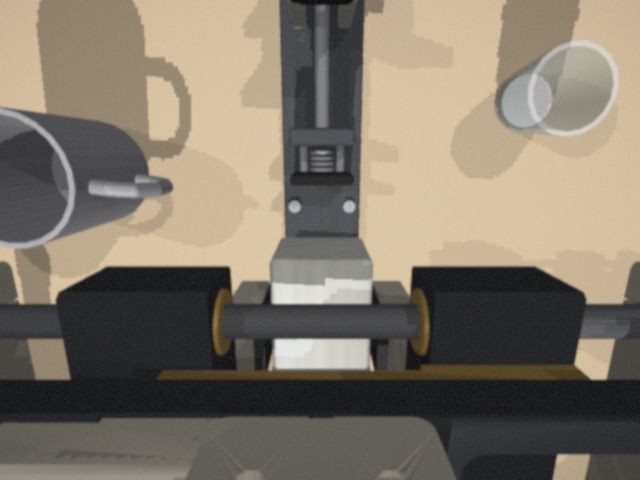

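The view shows the tin (column ~321) centred over the bed (screws at columns 294 and 349, row 207), square with the bar, pad front at row ~180. I'll lower it and let go.

Emit:
play_rows --pt "-0.14 0 1" --pt "0 0 1" --pt "0 0 1" --pt "0 0 1" --pt "0 0 0.9" --pt "0 0 0.5" --pt "0 0 0.35" --pt "0 0 0" --twist '[0, 0, 0, 0, 0, 0, 0, 0]'

```text
t: 15.08
eef_pos: [0.5643, 0.2438, 0.0391]
ee_rot: [3.141, -0.0, -1.519]
force: [-0.0, 0.3, 0.0]
width: 0.0379
gripper_force: 20.0
```

Emit:
play_rows --pt "0 0 0.06" --pt "0 0 0" --twist '[0, 0]'

```text
t: 15.32
eef_pos: [0.5646, 0.2442, 0.0384]
ee_rot: [-3.141, 0.001, -1.519]
force: [-0.3, 0.8, -0.4]
width: 0.0381
gripper_force: 20.0
```

Emit:
play_rows --pt "0 0 0" --pt "0 0 0" --pt "0 0 0" --pt "0 0 0" --pt "0 0 0" --twist '[0, 0, 0, 0, 0]' --fingers 0.8

```text
t: 15.95
eef_pos: [0.5643, 0.2439, 0.0378]
ee_rot: [3.142, -0.0, -1.519]
force: [-0.5, -0.7, -0.6]
width: 0.0698
gripper_force: 0.0
```

Emit:
play_rows --pt "0 0 -1" --pt "0 0 -1" --pt "0 0 -1" --pt "0 0 -1" --pt "0 0 -1" --pt "0 0 0" --pt "0 0 0" --twist '[0, 0, 0, 0, 0, 0, 0]'

```text
t: 16.82
eef_pos: [0.564, 0.2438, 0.1624]
ee_rot: [3.141, 0.0, -1.519]
force: [-0.2, 0.2, -0.4]
width: 0.0699
gripper_force: 0.0
```

```bash
python3 - <<'E'
from fit import *
a=1.6262; o=np.array([.569,.1447]); q=o-.124*np.array([np.cos(a),np.sin(a)])
print(q); plan([*q,.17],a-np.pi)
t=cam('top'); m=models.silhouettes('square_tin','top'); u=proj(t,[.5645,.244,.03]); print(u,[np.round(d['extent']) for d in m])
save(t,'t4')
E
```

```text
[0.57586654 0.02089026]
t 16.82 pos [0.564  0.2438 0.1624] rot [ 3.1411  0.     -1.519 ] total units [ 8.93 -0.01 -0.3 ] rows 9
twist total -0.02
[180.66159712 243.3641705 ] [array([501., 244.,  36.,  25.]), array([465., 338.,  31.,  31.]), array([465., 206.,  21.,  30.]), array([184., 244.,  29.,  17.]), array([203., 243.,   9.,  20.])]
```

Emit:
play_rows --pt "1 0 0" --pt "1 0 0" --pt "1 0 0" --pt "1 0 0" --pt "1 0 0" --pt "1 0 0" --pt "1 0 0" --pt "1 0 0" --twist '[0, 0, 0, 0, 0, 0, 0, 0]'

```text
t: 17.92
eef_pos: [0.5745, 0.0419, 0.1629]
ee_rot: [-3.141, 0.0, -1.52]
force: [0.1, -0.2, 0.0]
width: 0.0701
gripper_force: 0.0
```

Emit:
play_rows --pt "0.93 0 0" --pt "0 0 0.3" --pt "0 0 0.8" --pt "0 0 0.8" --pt "0 0 0.6" --pt "0 0 0.2" --pt "0 0 0" --twist '[0, 0, 0, 0, 0, 0, 0]'

```text
t: 18.8
eef_pos: [0.5759, 0.021, 0.0952]
ee_rot: [3.141, -0.0, -1.519]
force: [-1.0, 0.4, -0.4]
width: 0.07
gripper_force: 0.0
```

```bash
python3 - <<'E'
from h import *
import pickle
plan([.575,.0209,.095])
w=cam('wrist'); s=cam('side'); save(w,'w5'); save(s,'s5')
a=cv2.imread('pics/w5.png'); b=cv2.resize(cv2.imread('pics/s5.png')[165:265,220:370],None,fx=2.6,fy=2.6,interpolation=2)
o=np.zeros((600,800,3),np.uint8); o[:330,:640]=a[:330]; o[335:595,:390]=b; cv2.imwrite('pics/v5.png',o)
E
```

```text
t 18.8 pos [0.5759 0.021  0.0952] rot [ 3.1413e+00 -2.0000e-04 -1.5186e+00] total units [0.   0.04 0.01] rows 1
```

View pics/v5.png

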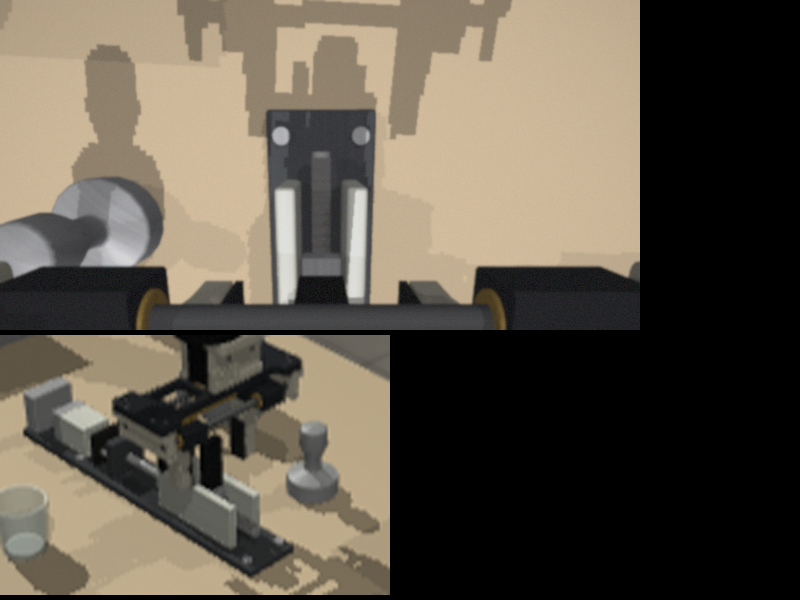

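The fingers straddle the trigger blade (column ~321 between fingers at 230 and 410), and the tin lies on the bed by the fixed jaw. Closing on the blade now.

Emit:
play_rows --pt "0 0 0" --pt "0 0 0" --pt "0 0 0" --pt "0 0 0" --pt "0 0 0" --pt "0 0 0" --twist '[0, 0, 0, 0, 0, 0]' --fingers 0.1 --newtons 45

```text
t: 19.65
eef_pos: [0.5759, 0.021, 0.0953]
ee_rot: [3.141, -0.0, -1.519]
force: [-0.1, 0.5, 0.3]
width: 0.024
gripper_force: 45.0
```

Emit:
play_rows --pt "-0.2 0 0" --pt "-0.2 0 0" --pt "-0.2 0 0" --pt "-0.2 0 0" --pt "0 0 0" --twist '[0, 0, 0, 0, 0]'

```text
t: 20.27
eef_pos: [0.5748, 0.0407, 0.0953]
ee_rot: [3.141, -0.001, -1.519]
force: [0.5, -5.6, -0.0]
width: 0.0237
gripper_force: 45.0
```

Emit:
play_rows --pt "-0.16 0 0" --pt "0 0 0" --pt "0.5 0 0" --pt "0.46 0 0" --pt "0 0 0" --twist '[0, 0, 0, 0, 0]'

```text
t: 20.9
eef_pos: [0.5759, 0.0209, 0.0953]
ee_rot: [-3.141, 0.001, -1.52]
force: [-1.3, 2.8, 0.2]
width: 0.0239
gripper_force: 45.0
```

```bash
cat > j.py <<'E'
from h import *
p=[.5685,.1447,1.6262]
t=cam('top'); s=arm.get_state(); print(np.round(s['t'],2),s['eef_pos'],s['force'])
for o in ['pad','jaw','square_tin']:
    for d in models.silhouettes(o,'top'):
        v,u=np.nonzero(d['pixels'])
        L=[np.array([np.cos(p[2]),np.sin(p[2])])@(atz(t,q,244,.05)[:2]-p[:2]) for q in (u.min()-.5,u.max()+.5)]
        if d['extent'][0]<330: print(o,round(d['confidence'],2),np.round(d['extent']),np.round(L,3))
save(t,'jt%d'%(s['t']*100))
E
python3 j.py
```

```text
20.95 [0.57588116 0.02091444 0.09529533] [-1.04084967  3.36007159  1.16264429]
pad 0.64 [196. 248.  13.  14.] [0.074 0.047]
pad 0.34 [180. 248.  19.   8.] [0.111 0.072]
pad 0.28 [245. 242. 145.  31.] [ 0.115 -0.214]
jaw 0.82 [244. 246. 110.  20.] [ 0.074 -0.171]
jaw 0.27 [289. 185.  11.  22.] [-0.143 -0.168]
```

Emit:
play_rows --pt "-0.2 0 0" --pt "-0.2 0 0" --pt "-0.2 0 0" --pt "0 0 0" --twist '[0, 0, 0, 0]'

```text
t: 21.6
eef_pos: [0.5751, 0.0355, 0.0953]
ee_rot: [3.141, -0.001, -1.519]
force: [0.1, -4.9, 1.4]
width: 0.0237
gripper_force: 45.0
```

Emit:
play_rows --pt "-0.1 0 0" --pt "-0.1 0 0" --pt "0 0 0" --twist '[0, 0, 0]'

```text
t: 21.98
eef_pos: [0.5748, 0.0402, 0.0954]
ee_rot: [3.141, -0.001, -1.519]
force: [1.5, -5.9, 1.3]
width: 0.024
gripper_force: 45.0
```

```bash
python3 j.py
```

```text
22.02 [0.57484607 0.04018058 0.09534676] [ 0.94365884 -6.62596874 -0.76313227]
pad 0.67 [239. 245. 105.  20.] [ 0.085 -0.157]
jaw 0.85 [236. 246. 106.  21.] [ 0.088 -0.155]
jaw 0.16 [241. 243. 152.  32.] [ 0.136 -0.214]
```

Emit:
play_rows --pt "-0.1 0 0" --pt "-0.06 0 0" --pt "0 0 0" --twist '[0, 0, 0]'

```text
t: 22.55
eef_pos: [0.5747, 0.0441, 0.0954]
ee_rot: [3.141, -0.001, -1.519]
force: [0.8, -7.3, 1.4]
width: 0.0237
gripper_force: 45.0
```

```bash
python3 j.py
```

```text
22.6 [0.57461428 0.04404715 0.09534996] [ 0.50469086 -6.88048653  0.60983896]
pad 0.68 [190. 249.  10.  15.] [0.09  0.063]
jaw 0.83 [235. 247. 104.  20.] [ 0.09  -0.155]
square_tin 0.39 [180. 249.   9.  12.] [0.111 0.088]
```

Emit:
play_rows --pt "0.5 0 0" --pt "0.46 0 0" --pt "0 0 0" --twist '[0, 0, 0]'

```text
t: 23.12
eef_pos: [0.5759, 0.0209, 0.0953]
ee_rot: [-3.141, 0.001, -1.52]
force: [-2.0, 2.7, 0.4]
width: 0.024
gripper_force: 45.0
```

Emit:
play_rows --pt "-0.1 0 0" --pt "-0.1 0 0" --pt "-0.04 0 0" --pt "0 0 0" --twist '[0, 0, 0, 0]'

```text
t: 23.62
eef_pos: [0.5756, 0.0264, 0.0954]
ee_rot: [3.141, -0.001, -1.519]
force: [0.2, -4.9, 0.3]
width: 0.0238
gripper_force: 45.0
```

Emit:
play_rows --pt "-0.06 0 0" --pt "-0.06 0 0" --pt "0 0 0" --twist '[0, 0, 0]'

```text
t: 24.0
eef_pos: [0.5755, 0.029, 0.0954]
ee_rot: [3.141, -0.001, -1.519]
force: [1.2, -7.7, 1.2]
width: 0.0237
gripper_force: 45.0
```

```bash
python3 j.py
```

```text
24.05 [0.57542777 0.02902356 0.09537885] [ 1.28878323 -7.66139815  0.51850469]
pad 0.64 [185. 248.   8.   9.] [0.09  0.069]
pad 0.32 [242. 241. 150.  38.] [ 0.122 -0.214]
jaw 0.94 [235. 246. 108.  21.] [ 0.092 -0.152]
```

Emit:
play_rows --pt "-0.08 0 0" --pt "0 0 0" --pt "0 0 0" --twist '[0, 0, 0]'

```text
t: 24.58
eef_pos: [0.5753, 0.0308, 0.0954]
ee_rot: [3.141, -0.002, -1.519]
force: [0.9, -9.8, 1.8]
width: 0.0239
gripper_force: 45.0
```

Emit:
play_rows --pt "-0.08 0 0" --pt "0 0 0" --pt "0 0 0" --twist '[0, 0, 0]'

```text
t: 24.95
eef_pos: [0.5752, 0.0325, 0.0954]
ee_rot: [3.141, -0.002, -1.519]
force: [1.8, -10.7, 0.6]
width: 0.0235
gripper_force: 45.0
```

Emit:
play_rows --pt "-0.08 0 0" --pt "0 0 0" --pt "0 0 0" --twist '[0, 0, 0]'

```text
t: 25.32
eef_pos: [0.5751, 0.0342, 0.0954]
ee_rot: [3.141, -0.002, -1.519]
force: [2.0, -12.1, 0.2]
width: 0.0237
gripper_force: 45.0
```

Emit:
play_rows --pt "-0.08 0 0" --pt "-0.08 0 0" --pt "0 0 0" --pt "0 0 0" --twist '[0, 0, 0, 0]'

```text
t: 25.82
eef_pos: [0.5749, 0.0376, 0.0954]
ee_rot: [3.141, -0.003, -1.519]
force: [2.9, -14.2, 0.4]
width: 0.0241
gripper_force: 45.0
```

```bash
python3 j.py; python3 - <<'E'
from h import *
F=[]
for i in range(4):
    s=cam('side'); F.append(arm.get_state()['force'])
print(np.mean(F,0)); t=cam('top'); save(s,'s6');save(t,'t6')
a=cv2.resize(cv2.imread('pics/s6.png')[170:260,210:310],None,fx=3.9,fy=3.9,interpolation=2); b=cv2.resize(cv2.imread('pics/t6.png')[215:275,140:240],None,fx=4,fy=4,interpolation=2)
o=np.zeros((360,800,3),np.uint8); o[:351,:390]=a; o[:240,400:800]=b; cv2.imwrite('pics/v6.png',cv2.convertScaleAbs(o,alpha=1.6))
E
```

```text
25.88 [0.5749263  0.03758172 0.09539482] [  2.87384208 -15.21896769   0.07149448]
pad 0.38 [185. 249.   9.  11.] [0.09  0.074]
jaw 0.94 [213. 246.  62.  16.] [ 0.09  -0.052]
jaw 0.45 [241. 243. 154.  40.] [ 0.136 -0.216]
square_tin 0.44 [180. 251.  10.  10.] [0.106 0.09 ]
[  3.01179613 -15.61942688   0.4941553 ]
```

View pics/v6.png

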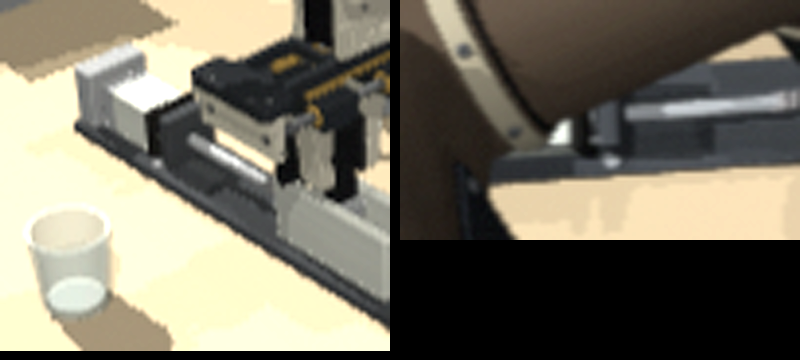

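The side view shows the tin pinned between pad and fixed jaw. The pull is about 15.6 N; taking off the 6–6.5 N needed without contact leaves about 9 N on the pad, so its spring is about half closed. Handing in.

```bash
python3 -c "
from station import arm
print(arm.job_done())"
```

```text
the job is handed in; nothing more can be done
None
```

The square tin is pinned against the clamp's fixed jaw with an estimated 9–10 N (spring about half closed), the trigger is still held pulled, and the job was handed in at about 26 s without reporting a pass or fail.

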